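# Set the amber standard in the photometer's light path

### The arm

A 7-joint arm with a two-finger parallel gripper is mounted at the origin on the work surface. World frame = base frame: x ahead of the robot, y to its left, z up, the work surface at z = 0. Lengths are in m, angles in degrees, forces in N, time in s.
With the tool pointing down it reaches from about 0.35 to 0.9 m from the base axis. Payload 8.1 kg.
Tool frame: the origin (TCP) lies on the centre line of the jaws, within the pads' length; the fingertips stand 25 mm ahead of it and the grasp point (between the pads) lies 6 mm ahead of it (r.tcp_to_tips is the distance from the TCP to the fingertips, in m); y points along the fingers, z is the direction in which the jaws open and shut, and the axes are right-handed (so a half turn about y gives the same grasp; the last joint's range is limited). The gripper opens to 85 mm and grips with 20 to 120 N. Pads are 22 mm wide; open, the fingers measure 114 mm over their backs; the gripper's body (76 mm by 85 mm) begins 54 mm behind the grasp point. The pads swing forward as they close: fully open they stand 13 mm farther back than shut.
Start: joints at [-5.879, 24.895, 1.432, 90.138, -0.665, 64.973, -4.303], TCP at [0.625, -0, 0.256] pointing down, gripper open.
Joint ranges: [-149.89, 149.89], [-25.12, 119.58], [-72.63, 75.52], [4.76, 147.25], [-75.54, 255.54], [6.69, 114.76], [-157.13, 157.13]. Speed limits (degrees/s): [127.2, 127.2, 172.46, 172.46, 180, 180, 180].

### API

Orientations are given as [roll, pitch, yaw] about the fixed x, y, z axes, in that order (R = Rz(yaw) Ry(pitch) Rx(roll)).
In Python, from rig import r, cams gives the robot as it stands.
- The arm moves only by the tool carry_out, never from a script. Its argument "rows" is a list of rows, each a list of 7 numbers: the closure, from -1 (fully open) to 1 (shut), so that 0 is half open, then the shift along the tool's x, y, z in units of 0.3 m (1.0 is 0.3 m), then the turn, a rotation vector about the tool's x, y, z in units of 60 degrees (1.0 is 60 degrees). In form: [[grip, dx, dy, dz, wx, wy, wz], ...]. A call has exactly 5 rows; each row shifts and turns the commanded pose from where the row before left it, along the tool's axes as they then stand; what a row does not reach is not made up. A row lasts 1/10 s, in which the tool goes at most 50 mm and 8.59 degrees, less where a joint would pass 70% of its speed; a pose out of reach is approached as far as the arm can. A call with a number of a shift or a turn outside -1 to 1 is refused whole. A call with a gripper value outside its range is refused whole. The fingers move at their own pace and stop on an object; "squeeze" is the grip in N (left out, the last holds). Time passes only in rows, so rows that do not move let the fingers close, or fill a call up. It gives the time, the measured TCP pose, the force and the opening at its end, in the units of the state.
- r.get_state(): the state, without advancing time (a new reading comes with each control period).
- cams.camera(name): name is "scene" or "side" or "wrist"; returns a dict with "color" (400x640x3 uint8, red, green, blue), "fov_y" (degrees; the focal length in pixels is half the picture's height over the tangent of half this angle, whatever the lens; pixels are square), "cx", "cy" (the principal point, pixels), "extrinsics" (4x4, takes a point from world to camera coordinates). Camera axes: x right, y down, z forward; pixel columns grow to the right and rows downward; lengths in m; the calibration is good to about 2 mm. The wrist camera is an equidistant fisheye: a pixel r from the principal point sees the ray r / f radians off the axis. A picture is of the moment at which its call begins. There is no depth.
- r.job_done(): hands the job in, once; it reports no verdict.
The state is a dict: "clock": time; "joints": joint angles; "qd": joint speeds; "joint_efforts": joint torques, N m; "ee_pos": TCP position; "tool_rot": TCP orientation; "contact_force": force on the tool from outside, world axes, zero at the start; "moment": the same for the moment, N m; "grip_width": finger opening in m.
Only numpy, scipy, OpenCV 4.12 (cv2) and the standard library are available. Lean on these libraries where they do the work, as an engineer would, in place of code of your own. Each camera call takes 0.05 s, during which the arm holds its last target. There are 200 camera calls.

### The job

Take the black light cover off the photometer's cell holder, then set the amber glass standard from the case fully down in the holder with its clear faces square to the light path, so that one looks at the lamp and the other at the detector. Handle the glass only by its frosted sides or cap, lower it rather than drop it, then put the cover back over it, flat on the holder, and let go. Leave the other standards, the breadboard and the multimeter where they are.

Things in the scene. Friction and masses are not known exactly. Their poses are not given: they have to be found in the camera images.
- photometer: Fixed photometer head on a 230 (x) x 80 (y) mm aluminium base, top 10 mm above the bench. Origin on the bench under the middle of the cell holder, z up; x runs along the light path from lamp to detector, y across it. Black cell holder at the middle, 62 x 62 mm, flat top 55 mm up. Both its y sides are free; the lamp and the detector stand 10 mm from its x sides, joined by brass light tubes 40 mm up.
- lamp (a point): Centre of the lamp block's top, 76 mm above the bench, 65 mm towards -x of the photometer's origin. Black block with aluminium fins, 52 mm wide, reaching from 42 to 108 mm towards -x.
- detector (a point): Centre of the detector box's top, 76 mm above the bench, 71 mm towards +x of the photometer's origin. Grey box with aluminium lid, 64 mm wide, reaching from 41 to 101 mm towards +x, a 20 mm knob on top up to 82 mm, a coax jack on the end to 112 mm.
- well_floor (a point): Centre of the floor of the holder's square well, 20 mm above the bench on the photometer's axis: a seated standard's underside rests here. The well is 26.5 mm square, 35 mm deep, open above, with a 1.5 mm bevel, its sides square to the photometer's x and y. Axes as the photometer.
- well_mouth (a point): Centre of the well's mouth in the flat top of the holder, 55 mm above the bench, where the underside of the seated cover lies. A seated standard stands 47 mm proud of it, cap included. Axes as the photometer.
- cover: Loose black plastic light cover: a round cup mouth down, 50 mm outside diameter (51 over its ribs), 42 mm bore, 58 mm high, 54 mm deep inside, closed top with a white dot, 50 to 85 g. Origin: centre of its open underside, z up. At the start it stands on the holder, concentric with the empty well; it lifts straight off.
- case: Fixed open wooden case, 228 (x) x 82 (y) x 24 mm high, 5 mm walls and floor, three compartments in a row along its x, centres 74 mm apart; each compartment holds one standard, turned anyhow, in any order. Origin on the bench under its centre, z up; its floor is 5 mm above the bench.
- amber_cell: Loose upright square standard of solid amber filter glass, 25 x 25 x 70 mm, with a round orange cap 21 mm across, 12 mm high (82 mm in all), about 110 g. Origin: centre of its underside, z up. The faces looking along its x and -x are clear (amber tint seen); those along y and -y are frosted white, as are the 2 mm corner edges; the lowest 3 mm step in 1.5 mm. This is the one to set in the holder.
- amber_cell_windows: The two clear faces of the amber standard: panels 19 mm wide, 67 mm high, flush on its x and -x sides, 12.5 mm either side of its axis. Same origin and axes as the standard. Fingers must not touch them.
- green_cell: Loose upright square standard of solid green filter glass, 25 x 25 x 70 mm, with a round green cap 21 mm across, 12 mm high (82 mm in all), about 110 g. Origin: centre of its underside, z up. The faces looking along its x and -x are clear (green tint seen); those along y and -y are frosted white, as are the 2 mm corner edges; the lowest 3 mm step in 1.5 mm. It stays in the case.
- green_cell_windows: The two clear faces of the green standard: panels 19 mm wide, 67 mm high, flush on its x and -x sides, 12.5 mm either side of its axis. Same origin and axes as the standard. Fingers must not touch them.
- blue_cell: Loose upright square standard of solid blue filter glass, 25 x 25 x 70 mm, with a round blue cap 21 mm across, 12 mm high (82 mm in all), about 110 g. Origin: centre of its underside, z up. The faces looking along its x and -x are clear (blue tint seen); those along y and -y are frosted white, as are the 2 mm corner edges; the lowest 3 mm step in 1.5 mm. It stays in the case.
- blue_cell_windows: The two clear faces of the blue standard: panels 19 mm wide, 67 mm high, flush on its x and -x sides, 12.5 mm either side of its axis. Same origin and axes as the standard. Fingers must not touch them.
- breadboard: Loose white breadboard with small parts, 55 (x) x 83 (y) x 10 mm, parts standing up to 21 mm, 90 g. Origin under its centre. To be left alone.
- multimeter: Loose yellow hand multimeter lying on its back, 76 (x) x 150 (y) x 34 mm, selector knob up to 42 mm, 350 g. Origin under its centre. To be left alone.
There are look-alikes about, which are no part of the job. What is meant by the photometer is not brown or purple, and is the larger of those in its own colour.

How it is judged:
By the outcome, as a careful person would: the job done as asked, in the order asked, and still so for the second after the job is handed in, with the robot touching nothing.
It also fails if it takes over 72 s, if anything falls off the work surface, if the arm or the gripper's body presses on something with over 40 N, if the wrist force passes 120 N, or if a joint passes its speed limit or range.

## Working session

There is one attempt and no reset: what is moved stays moved. The work goes in short steps, Python scripts to look and compute and a tool call to move; the robot and the scene stay as the last step left them, time stands still between calls to the robot, and variables do not carry over. Pictures are saved under pics/ and viewed, about 8 in all and at most 12, crops included, and the job is handed in when it is done.

Besides the shell and the picture viewer there is one more tool, called after "Emit:" in YAML: its name, and indented under it one key for each argument. carry_out: Moves the arm, as the interface text tells. Shifts and turns lie within -1 to 1; 1 stands for 0.3 m of shift or 60 degrees of turn. Its arguments: {"type":"object","properties":{"rows":{"type":"array","items":{"type":"array","items":{"type":"number"}}},"squeeze":{"type":"number"}},"required":["rows"]}

```bash
ls; mkdir -p pics
python3 - <<'E'
from rig import r,cams
import cv2,numpy as np
s=r.get_state();print(s)
for n in("scene","side","wrist"):
    c=cams.camera(n);cv2.imwrite(f"pics/{n}0.png",c["color"][:,:,::-1]);np.savez(f"pics/{n}0.npz",**c)
    print(n,c["fov_y"],c["cx"],c["cy"],np.round(c["extrinsics"],4).tolist())
E
```

```text
pics
{'clock': 0.0, 'joints': array([-5.87993843, 24.93523944,  1.43052963, 90.18975134, -0.66423112,
       64.97304927, -4.30322294]), 'qd': array([-0.09715042,  0.03412823, -0.03361279, -0.04342583,  0.00666103,
        0.031586  ,  0.01669116]), 'joint_efforts': array([ 8.97134169e-05, -6.70461059e+01,  1.02531374e+00, -3.16203833e+01,
        1.55155628e-02,  1.25530543e-02, -1.11555586e-06]), 'ee_pos': array([ 6.24529784e-01, -3.74668720e-05,  2.55534632e-01]), 'tool_rot': array([-9.00893499e+01, -8.35603089e-03, -9.00024618e+01]), 'contact_force': array([ 0.18943023,  0.12359466, -0.42727953]), 'moment': array([ 0.01508032, -0.02717026,  0.00755324]), 'grip_width': 0.08504611552987831}
scene 52.93386440214419 318.178317343848 200.6933204339495 [[0.2188, 0.9757, 0.0081, -0.035], [0.7871, -0.1715, -0.5925, -0.4], [-0.5768, 0.136, -0.8055, 1.3626], [0.0, 0.0, 0.0, 1.0]]
side 45.648467421781646 324.29035169548234 200.1203473513971 [[0.7586, -0.6513, 0.0185, -0.4887], [-0.3497, -0.431, -0.8318, 0.2332], [0.5497, 0.6246, -0.5548, 0.9022], [0.0, 0.0, 0.0, 1.0]]
wrist 65.70646984690485 324.86787850955784 204.8993370051127 [[1.0, 0.0001, -0.0017, -0.6244], [0.0006, -0.964, 0.2661, -0.0362], [-0.0016, -0.2661, -0.964, 0.3785], [0.0, 0.0, 0.0, 1.0]]
```

View pics/scene0.png

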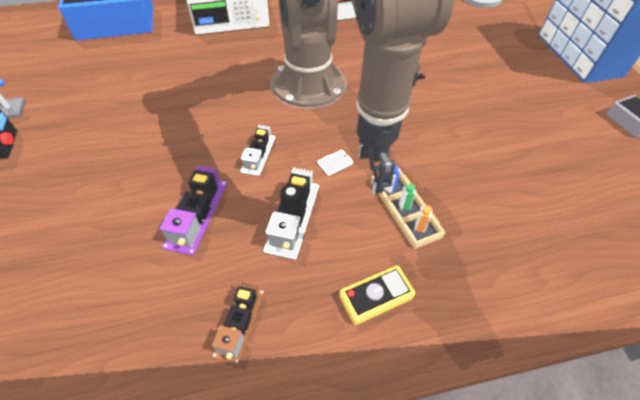

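View pics/wrist0.png

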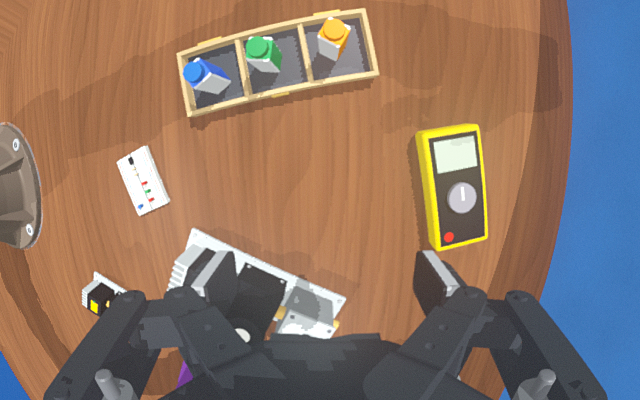

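Scene: lookalikes are purple (195,210), small grey (257,150) and brown (238,320). The larger grey one at (293,212) is the photometer. The case is around (410,208), with the amber standard at its far end (425,218). Next is a close crop to check this.

Run:
```python
import cv2,numpy as np
s=cv2.imread("pics/scene0.png");w=cv2.imread("pics/wrist0.png");d=cv2.imread("pics/side0.png")
rs=lambda a,W,H:cv2.resize(a,(W,H),interpolation=cv2.INTER_CUBIC)
A=rs(s[155:265,250:330],291,400)     # x3.64
B=rs(s[160:250,365:450],378,400) 
top=np.hstack([A,B]);
C=rs(d,320,200);D=rs(w[0:120,170:390],349,200)
bot=np.hstack([C,D])
im=np.vstack([top,bot]) if top.shape[1]==bot.shape[1] else np.vstack([top,bot[:, :669]])
cv2.imwrite("pics/m1.png",im);print(im.shape)
```

```text
(600, 669, 3)
```

View pics/m1.png

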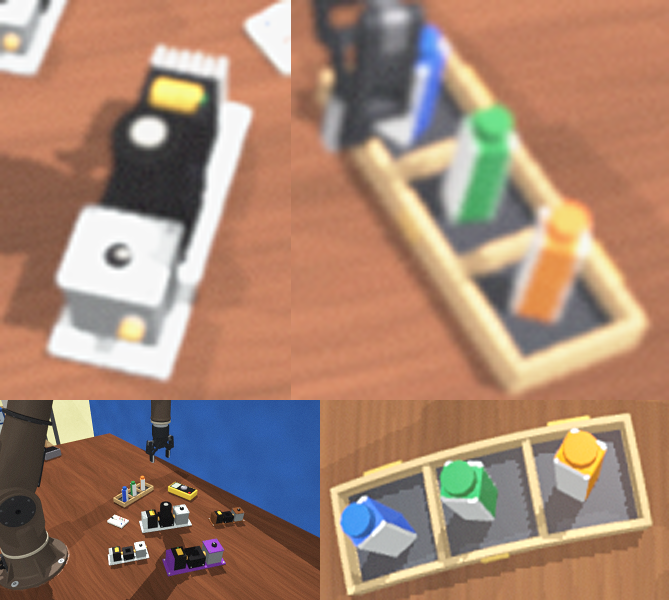

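```bash
cat > h.py <<'E'
import numpy as np,cv2
from scipy.optimize import least_squares
from scipy.spatial.transform import Rotation as Ro
def F(c):return 200/np.tan(np.radians(float(c["fov_y"])/2))
def proj(c,P,wrist=False):
    P=np.atleast_2d(P);E=c["extrinsics"];q=P@E[:3,:3].T+E[:3,3];f=F(c)
    if wrist:
        rr=np.hypot(q[:,0],q[:,1]);th=np.arctan2(rr,q[:,2]);uv=q[:,:2]/np.maximum(rr,1e-9)[:,None]*th[:,None]*f
    else: uv=q[:,:2]/q[:,2:]*f
    return uv+[float(c["cx"]),float(c["cy"])]
def unproj(c,uv,z,wrist=False):
    d=(np.array(uv,float)-[float(c["cx"]),float(c["cy"])])/F(c)
    if wrist:
        t=np.hypot(*d);v=np.r_[d/max(t,1e-9)*np.sin(t),np.cos(t)]
    else: v=np.r_[d,1]
    E=c["extrinsics"];o=-E[:3,:3].T@E[:3,3];v=E[:3,:3].T@v
    return o+v*(z-o[2])/v[2]
def place(p,L):
    L=np.atleast_2d(L);a=p[2];return np.c_[p[0]+L[:,0]*np.cos(a)-L[:,1]*np.sin(a),p[1]+L[:,0]*np.sin(a)+L[:,1]*np.cos(a),L[:,2]]
def fit(obs,p0):  # obs: list of (cam,wrist?,local pt,uv)
    g=lambda p:np.concatenate([(proj(c,place(p,l),w)[0]-uv) for c,w,l,uv in obs])
    s=least_squares(g,p0,loss="soft_l1",f_scale=1.);return s.x,g(s.x).reshape(-1,2)
def snap(cams,name,tag):
    c=cams.camera(name);cv2.imwrite(f"pics/{tag}.png",c["color"][:,:,::-1]);np.savez(f"pics/{tag}.npz",**c);return c
def cmd(st,pos,R=None):  # units to go from state to pos (TCP) / R
    R0=Ro.from_euler("xyz",st["tool_rot"],degrees=True)
    d=R0.inv().apply(np.array(pos)-st["ee_pos"])/.3
    w=np.zeros(3) if R is None else np.degrees((R0.inv()*R).as_rotvec())/60
    return d.round(4),w.round(4)
E
python3 - <<'E'
from h import *
S=np.load("pics/scene0.npz");W=np.load("pics/wrist0.npz")
p,res=fit([(S,0,(.115,-.04,.0),(263.2,251.8)),(S,0,(.115,.04,.0),(296.2,259.5)),(S,0,(-.115,.04,.01),(319.2,184.7)),(S,0,(.071,0,.082),(282.4,225.1)),(S,0,(0,0,.113),(290.9,191.3))],[.6,-.1,-.3])
print(p,np.degrees(p[2]));print(res.round(1))
q,res=fit([(W,1,(-.114,.041,.024),(177.6,54)),(W,1,(.114,.041,.024),(364.2,8.4)),(W,1,(.114,-.041,.024),(378,73.8)),(W,1,(-.114,-.041,.024),(190.2,116.4))],[.6,.2,.2])
print(q,np.degrees(q[2]));print(res.round(1))
print("amber",unproj(W,(332.7,31.8),.087,True),unproj(S,(365+(570-291)/4.447,160+212/4.444),.087))
E=W["extrinsics"];print("wristcam",-E[:3,:3].T@E[:3,3])
print("mm", [unproj(W,u,.034,True).round(3) for u in((416,130),(480,124),(488,240),(437,250))],"bb",[unproj(W,u,.01,True).round(3) for u in((118,160),(148,146),(170,203),(143,216))])
E
```

```text
[ 0.53198881 -0.14995593 -0.47195613] -27.041094153463483
[[ 0.5  0.7]
 [-0.9  0.5]
 [-0.1  0.1]
 [ 0.3 -2.3]
 [ 0.  -0.2]]
[0.56581049 0.13970629 0.19319128] 11.069045010435616
[[-1.  -0.3]
 [ 0.6 -0.8]
 [ 1.5  0.3]
 [-2.1  0.8]]
amber [0.63173014 0.15127219 0.087     ] [0.62969253 0.15983969 0.087     ]
wristcam [0.62505646 0.0658872  0.3734451 ]
mm [array([0.726, 0.059, 0.034]), array([0.807, 0.071, 0.034]), array([ 0.837, -0.075,  0.034]), array([ 0.765, -0.086,  0.034])] bb [array([0.338, 0.03 , 0.01 ]), array([0.392, 0.046, 0.01 ]), array([ 0.419, -0.032,  0.01 ]), array([ 0.37 , -0.051,  0.01 ])]
```

Measured: photometer at about (0.532,-0.150), yaw -27°. Case at about (0.566,0.140). Moving to look over the photometer, jaws turning to its y.

Emit:
carry_out:
  rows:
    - [-1,0.146,0,-0.0375,0,0,0]
    - [-1,0.146,0,-0.0375,0,0,0]
    - [-1,0.146,0,-0.0375,0,0,0]
    - [-1,0.146,0,-0.0375,0,0,0]
    - [-1,0,0,0,0,-0.14,0]

```text
clock: 0.65
ee_pos: [0.5772, -0.1837, 0.2562]
tool_rot: [-90.1, -0.2, -82.1]
contact_force: [0.9, -1.0, 0.7]
grip_width: 0.0857
```

Emit:
carry_out:
  rows:
    - [-1,0,0,0,0,-0.14,0]
    - [-1,0,0,0,0,-0.14,0]
    - [-1,0,0,0,0,-0.14,0]
    - [-1,0,0,0,0,-0.14,0]
    - [-1,0,0,0,0,-0.14,0]

```text
clock: 1.15
ee_pos: [0.5798, -0.1752, 0.256]
tool_rot: [-90.0, 0.0, -39.3]
contact_force: [0.2, 1.0, 0.9]
grip_width: 0.0853
```

Emit:
carry_out:
  rows:
    - [-1,0,0,0,0,-0.14,0]
    - [-1,0,0,0,0,-0.07,0]
    - [-1,0,0,0,0,0,0]
    - [-1,0,0,0,0,0,0]
    - [-1,0,0,0,0,0,0]

```text
clock: 1.65
ee_pos: [0.5799, -0.1752, 0.2562]
tool_rot: [-90.0, 0.0, -27.1]
contact_force: [0.4, -0.6, 0.2]
grip_width: 0.0853
```

Run:
```python
from rig import r,cams
from h import *
c=snap(cams,"wrist","w1");s=r.get_state();print(s["ee_pos"],s["tool_rot"],s["joints"])
p=[.532,-.15,-.472]
im=c["color"][:,:,::-1].copy()
for z,L,col in((.01,.04,(0,0,255)),):
    pts=proj(c,place(p,[(.115,-.04,.01),(.115,.04,.01),(-.115,.04,.01),(-.115,-.04,.01),(0,0,.113)]),True);print(pts.round(1))
cv2.imwrite("pics/w1b.png",cv2.resize(im,(800,500),interpolation=cv2.INTER_CUBIC))
```

```text
[ 0.57997531 -0.17516421  0.25625922] [-9.00050275e+01  5.68085453e-03 -2.70875099e+01] [18.61335021 23.68195019 -9.7325671  92.24589186  4.31972536 64.44661555
 70.73240081]
[[294.4 225.8]
 [358.5 225.8]
 [360.6  37.2]
 [292.1  37.2]
 [326.9 136.2]]
```

View pics/w1b.png

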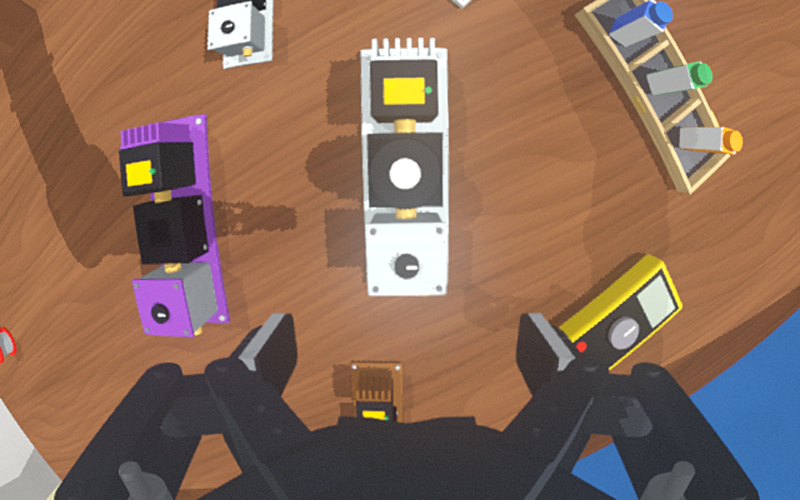

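Wrist view (800x500 scale): cover dot at (405,174), base edges at x≈362 and 446, detector knob at (406,266). The grey photometer is confirmed, with purple and brown clearly separate. Refining.

Run:
```python
from rig import r
from h import *
c=np.load("pics/w1.npz");im=c["color"];g=cv2.cvtColor(im,cv2.COLOR_RGB2GRAY).astype(float)
def cen(x0,x1,y0,y1,f):
    m=f(g[y0:y1,x0:x1]);n,l,st,ce=cv2.connectedComponentsWithStats(m.astype(np.uint8));k=1+np.argmax(st[1:,4]);return ce[k]+[x0,y0],st[k]
dot,st=cen(305,345,120,160,lambda a:a>140);kn,st2=cen(312,338,200,226,lambda a:a<90);print("dot",dot,st,"knob",kn,st2)
obs=[(c,1,(0,0,.113),dot)]
def sub(row,x0,x1):
    d=np.gradient(cv2.GaussianBlur(g,(0,0),1)[row]);x=np.arange(x0,x1);return x,d[x0:x1]
for row in(50,60,70,80,100,118,126,135,145,155):
    x,d=sub(row,280,300);w=np.clip(d,0,None)**2;L=(x*w).sum()/w.sum()
    x,d=sub(row,348,366);w=np.clip(-d,0,None)**2;R=(x*w).sum()/w.sum()
    print(row,L.round(2),R.round(2))
# proj of fingertips midpoint, predicted, and observed pad inner edges
s=r.get_state();R=Ro.from_euler("xyz",s["tool_rot"],degrees=True)
for y in(.0,.012):
  print([proj(c,s["ee_pos"]+R.apply([0,y,z]),True)[0].round(1) for z in(-.0425,0,.0425)])
row=270;print([int(v) for v in g[265,205:240]],[int(v) for v in g[265,410:450]])
print("dot world",unproj(c,dot,.113,True),"knob",unproj(c,kn,.082,True))
print("holder corners",[unproj(c,np.array(u)/1.25,.055,True).round(4) for u in((369,133),(441,133))])
```

```text
Traceback (most recent call last):
ValueError: attempt to get argmax of an empty sequence
```

Run:
```python
from rig import r
from h import *
c=dict(np.load("pics/w1.npz"));g=cv2.imread("pics/w1.png",0).astype(float)
def cen(x0,x1,y0,y1,bright):
    a=g[y0:y1,x0:x1];t=(a.min()+a.max())/2;m=(a>t) if bright else (a<t);print(a.min(),a.max())
    n,l,st,ce=cv2.connectedComponentsWithStats(m.astype(np.uint8));k=1+np.argmax(st[1:,4]);return ce[k]+[x0,y0],st[k]
dot,st=cen(307,341,122,156,True);kn,st2=cen(312,338,200,226,False);print("dot",dot,st,"knob",kn,st2)
G=cv2.GaussianBlur(g,(0,0),1)
for row in(50,60,70,80,100,118,126,135,145,155):
    d=np.gradient(G[row]);o=[]
    for x0,x1,sg in((280,300,1),(348,366,-1)):
        x=np.arange(x0,x1);w=np.clip(sg*d[x0:x1],0,None)**2;o.append((x*w).sum()/w.sum())
    print(row,np.round(o,2),[unproj(c,(u,row),.01,True)[:2].round(4) for u in o])
s=r.get_state();R=Ro.from_euler("xyz",s["tool_rot"],degrees=True)
for y in(.0,.012):
  print([proj(c,s["ee_pos"]+R.apply([0,y,z]),True)[0].round(1) for z in(-.0425,0,.0425)])
print(g[265,200:240].astype(int).tolist(),g[265,405:450].astype(int).tolist())
print("dot world",unproj(c,dot,.113,True),"knob",unproj(c,kn,.082,True))
```

```text
80.0 255.0
100.0 255.0
dot [323.69857434 138.51934827] [  5   4  25  25 491] knob [324.40277778 212.42708333] [  3   3  20  20 288]
50 [288.32 357.15] [array([ 0.4237, -0.1444]), array([ 0.4603, -0.0733])]
60 [288.22 357.53] [array([ 0.4347, -0.1501]), array([ 0.4715, -0.0786])]
70 [288.56 357.69] [array([ 0.4458, -0.1553]), array([ 0.4824, -0.084 ])]
80 [288.57 357.73] [array([ 0.4566, -0.1608]), array([ 0.4932, -0.0895])]
100 [288.99 358.51] [array([ 0.478 , -0.1713]), array([ 0.5149, -0.0995])]
118 [289.23 358.5 ] [array([ 0.497 , -0.1809]), array([ 0.5339, -0.109 ])]
126 [289.63 358.31] [array([ 0.5056, -0.1848]), array([ 0.5422, -0.1135])]
135 [289.63 358.37] [array([ 0.515 , -0.1898]), array([ 0.5518, -0.1181])]
145 [290.07 358.32] [array([ 0.5258, -0.1949]), array([ 0.5623, -0.1234])]
155 [290.4  358.25] [array([ 0.5364, -0.2001]), array([ 0.573 , -0.1288])]
[array([231.7, 278.2]), array([327.1, 280.5]), array([422.2, 278. ])]
[array([238.4, 266.3]), array([327., 268.]), array([415.3, 266.2])]
[76, 60, 63, 61, 58, 79, 122, 155, 159, 155, 157, 156, 157, 153, 154, 155, 157, 145, 94, 57, 54, 59, 54, 59, 55, 61, 54, 54, 59, 63, 61, 58, 61, 54, 57, 72, 110, 127, 129, 126] [119, 121, 121, 123, 122, 120, 122, 126, 125, 97, 70, 63, 62, 58, 65, 60, 66, 64, 64, 57, 59, 62, 63, 58, 54, 55, 67, 113, 158, 158, 155, 155, 155, 152, 154, 157, 155, 157, 148, 114, 74, 62, 63, 65, 60]
dot world [ 0.53254757 -0.15331041  0.113     ] knob [ 0.59852235 -0.18653925  0.082     ]
```

Emit:
carry_out:
  rows:
    - [-1,-0.0875,0,-0.001,0,0,0]
    - [-1,-0.0875,0.1,-0.001,0,0,0]
    - [-1,0,0.13,0,0,0,0]
    - [-1,0,0.13,0,0,0,0]
    - [-1,0,0.12,0,0,0,0]

```text
clock: 2.2
ee_pos: [0.5327, -0.1518, 0.1112]
tool_rot: [-90.0, -0.0, -27.1]
contact_force: [1.1, -0.1, -1.0]
grip_width: 0.0855
```

Emit:
carry_out:
  rows:
    - [-1,0,0.035,0,0,0,0]
    - [0,0,0,0,0,0,0]
    - [1,0,0,0,0,0,0]
    - [1,0,0,0,0,0,0]
    - [1,0,0,0,0,0,0]
  squeeze: 30

```text
clock: 2.7
ee_pos: [0.5344, -0.1522, 0.1039]
tool_rot: [-89.9, -0.2, -27.0]
contact_force: [-0.7, 0.5, 8.5]
grip_width: 0.049
```

Emit:
carry_out:
  rows:
    - [1,0,0,0,0,0,0]
    - [1,0,0,0,0,0,0]
    - [1,0,0,0,0,0,0]
    - [1,0,0,0,0,0,0]
    - [1,0,0,0,0,0,0]

```text
clock: 3.2
ee_pos: [0.5344, -0.1522, 0.1038]
tool_rot: [-89.9, -0.2, -27.0]
contact_force: [0.2, 0.3, 7.7]
grip_width: 0.0492
```

Emit:
carry_out:
  rows:
    - [1,0,-0.05,0,0,0,0]
    - [1,0,-0.1,0,0,0,0]
    - [1,0,-0.1,0,0,0,0]
    - [1,0,-0.1,0,0,0,0]
    - [1,0,0,0,0,0,0]

```text
clock: 3.7
ee_pos: [0.5355, -0.1523, 0.212]
tool_rot: [-89.9, -0.5, -27.0]
contact_force: [-0.1, 0.8, -0.8]
grip_width: 0.0493
```

Emit:
carry_out:
  rows:
    - [1,0,0,0.1,0,0,0]
    - [1,0,0,0.12,0,0,0]
    - [1,0,0,0.12,0,0,0]
    - [1,0,0,0.12,0,0,0]
    - [1,0,0,0.06,0,0,0]

```text
clock: 4.2
ee_pos: [0.6047, -0.0091, 0.2071]
tool_rot: [-89.9, -0.0, -26.8]
contact_force: [0.3, -0.0, -0.3]
grip_width: 0.0491
```

Emit:
carry_out:
  rows:
    - [1,0,0.1,0,0,0,0]
    - [1,0,0.12,0,0,0,0]
    - [1,0,0.12,0,0,0,0]
    - [1,0,0.09,0,0,0,0]
    - [1,0,0.03,0,0,0,0]

```text
clock: 4.7
ee_pos: [0.6018, -0.0138, 0.0661]
tool_rot: [-90.2, 0.2, -27.0]
contact_force: [-0.8, -0.9, -0.8]
grip_width: 0.0492
```

Emit:
carry_out:
  rows:
    - [1,0,0.025,0,0,0,0]
    - [1,0,0.015,0,0,0,0]
    - [1,0,0.008,0,0,0,0]
    - [1,0,0.006,0,0,0,0]
    - [1,0,0,0,0,0,0]

```text
clock: 5.2
ee_pos: [0.6042, -0.0129, 0.0532]
tool_rot: [-90.0, -0.1, -27.0]
contact_force: [-0.9, 0.1, -0.9]
grip_width: 0.0492
```

Emit:
carry_out:
  rows:
    - [1,0,0.006,0,0,0,0]
    - [1,0,0.005,0,0,0,0]
    - [1,0,0.004,0,0,0,0]
    - [1,0,0,0,0,0,0]
    - [1,0,0,0,0,0,0]

```text
clock: 5.7
ee_pos: [0.6039, -0.0129, 0.0489]
tool_rot: [-90.0, -0.0, -27.0]
contact_force: [-2.4, -0.1, 7.9]
grip_width: 0.0491
```

Emit:
carry_out:
  rows:
    - [-1,0,0,0,0,0,0]
    - [-1,0,0,0,0,0,0]
    - [-1,0,-0.1,0,0,0,0]
    - [-1,0,-0.15,0,0,0,0]
    - [-1,0,-0.15,0,0,0,0]

```text
clock: 6.2
ee_pos: [0.6031, -0.0129, 0.1688]
tool_rot: [-90.0, 0.1, -27.0]
contact_force: [1.2, -0.2, 0.1]
grip_width: 0.0851
```

Emit:
carry_out:
  rows:
    - [-1,0,-0.15,0,0,0,0]
    - [-1,0,-0.08,0.13,0,0,0]
    - [-1,0,-0.08,0.13,0,0,0]
    - [-1,0.02,0,0.13,0,0,0]
    - [-1,0,0,0.12,0,0,0]

```text
clock: 6.7
ee_pos: [0.68, 0.1219, 0.2622]
tool_rot: [-89.9, -0.1, -27.0]
contact_force: [0.4, 0.0, -1.6]
grip_width: 0.0856
```

Emit:
carry_out:
  rows:
    - [-1,0,0,0,0,0,0]
    - [-1,0,0,0,0,0,0]
    - [-1,0,0,0,0,0,0]
    - [-1,0,0,0,0,0,0]
    - [-1,0,0,0,0,0,0]

```text
clock: 7.2
ee_pos: [0.6785, 0.1194, 0.2613]
tool_rot: [-90.0, -0.0, -27.1]
contact_force: [-1.0, 0.0, 1.2]
grip_width: 0.0855
```

Run:
```python
from rig import r,cams
from h import *
c=snap(cams,"wrist","w2");s=r.get_state();print(s["ee_pos"],s["tool_rot"],proj(c,[[.631,.155,.087],[.604,-.013,.058]],True))
im=cv2.imread("pics/w2.png");cv2.imwrite("pics/w2b.png",cv2.resize(im,(800,500),interpolation=cv2.INTER_CUBIC))
```

```text
[0.67852218 0.1195966  0.26135948] [-9.00098127e+01 -2.13125558e-02 -2.70786260e+01] [[336.97116459 129.92326464]
 [191.12025436 180.65705655]]
```

View pics/w2b.png

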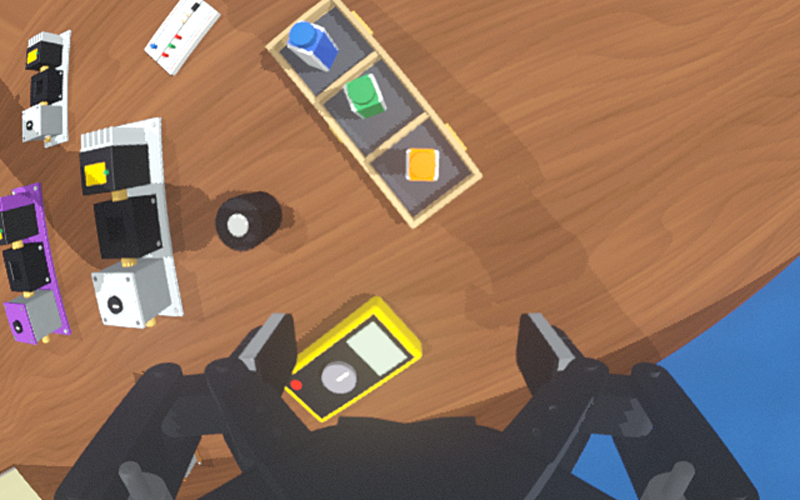

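The cover stands on the bench at (240,220) with the empty well visible at (125,225). Amber is at (422,165), almost directly below. Zooming in on its faces.

Run:
```python
from h import *
im=cv2.imread("pics/w2.png");a=cv2.resize(im[115:150,315:360],(720,560),interpolation=cv2.INTER_NEAREST);cv2.imwrite("pics/w2c.png",a)
```

```text
(no output)
```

View pics/w2c.png

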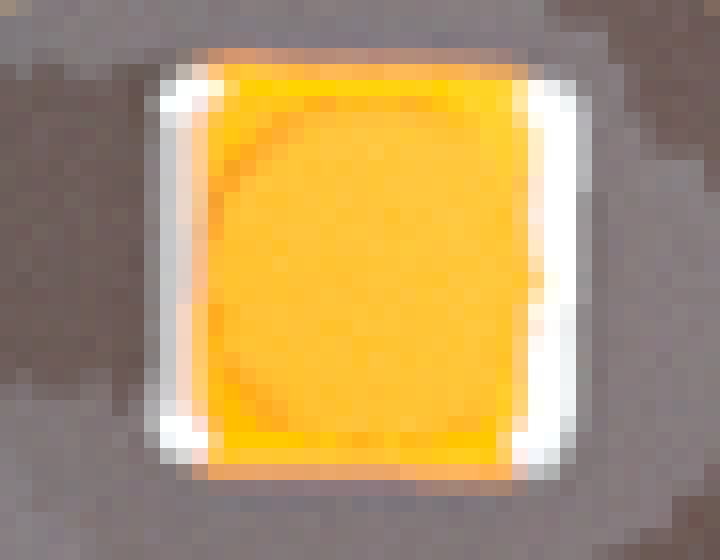

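Run:
```python
from rig import r
from h import *
c=dict(np.load("pics/w2.npz"));im=c["color"].astype(int)
sub=im[110:155,310:365];m=((sub.max(2)-sub.min(2)>70)|(sub.min(2)>185)).astype(np.uint8)
n,l,st,ce=cv2.connectedComponentsWithStats(m);k=1+np.argmax(st[1:,4]);pts=np.argwhere(l==k)[:,::-1].astype(np.float32)
print(st[k],ce[k]+[310,110],cv2.minAreaRect(pts))
o=np.argwhere((sub[:,:,0]-sub[:,:,2]>110))[:,::-1];print("orange",cv2.minAreaRect(o.astype(np.float32)),o.mean(0)+[310,110])
a=unproj(c,ce[k]+[310,110],.081,True);b=unproj(c,(337.3,131.5),.087,True);print(a,b)
R=Ro.from_euler("xyz",[-90,0,-27.08],degrees=True)
t=b+R.apply([0,0,.0012]);t[2]=0;s=r.get_state();print("target",t,cmd(s,[t[0],t[1],.075]))
# well in this view (mouth): rough
```

```text
[ 15   8  26  27 669] [337.42301943 131.32585949] ((27.5, 21.0), (26.0, 25.0), 90.0)
orange ((36.5294189453125, 19.117647171020508), (28.619203567504883, 43.17134094238281), 75.96376037597656) [337.22243346 131.49619772]
[0.63264301 0.15490125 0.081     ] [0.63246725 0.15460246 0.087     ]
target [0.63301353 0.15567091 0.        ] (array([-0.19  ,  0.6211,  0.0381]), array([0., 0., 0.]))
```

Emit:
carry_out:
  rows:
    - [-1,-0.095,0,0.019,0,0.034,0]
    - [-1,-0.095,0.05,0.019,0,0,0]
    - [-1,0,0.15,0,0,0,0]
    - [-1,0,0.15,0,0,0,0]
    - [-1,0,0.13,0,0,0,0]

```text
clock: 7.75
ee_pos: [0.6331, 0.157, 0.1157]
tool_rot: [-90.0, -0.0, -29.1]
contact_force: [-0.0, -0.2, -0.6]
grip_width: 0.0856
```

Emit:
carry_out:
  rows:
    - [-1,0,0.1,0,0,0,0]
    - [-1,0,0.04,0,0,0,0]
    - [-1,0,0,0,0,0,0]
    - [-1,0,0,0,0,0,0]
    - [-1,0,0,0,0,0,0]

```text
clock: 8.25
ee_pos: [0.635, 0.1579, 0.0772]
tool_rot: [-89.9, -0.1, -29.1]
contact_force: [0.3, 0.4, 1.0]
grip_width: 0.0855
```

Run:
```python
from rig import r,cams
from h import *
c=snap(cams,"wrist","w3");s=r.get_state();print(s["ee_pos"],s["tool_rot"])
im=cv2.imread("pics/w3.png");cv2.imwrite("pics/w3b.png",cv2.resize(im[170:340,180:470],(783,459),interpolation=cv2.INTER_CUBIC))
```

```text
[0.63481886 0.15789025 0.07712161] [-89.8683955   -0.12629055 -29.0510289 ]
```

View pics/w3b.png

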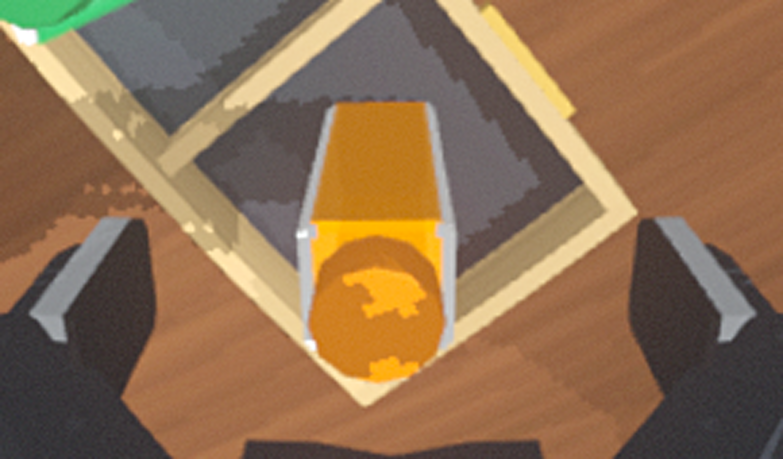

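Amber is centred between the pads, with its frosted sides (thin white, left and right) facing them. The pad midline is about 2 mm right of the cell, so I'm correcting that and closing.

Emit:
carry_out:
  rows:
    - [-1,0,0.01,-0.0067,0,0,0]
    - [-1,0,0,0,0,0,0]
    - [0,0,0,0,0,0,0]
    - [0.3,0,0,0,0,0,0]
    - [1,0,0,0,0,0,0]
  squeeze: 40

```text
clock: 8.8
ee_pos: [0.6327, 0.1558, 0.0722]
tool_rot: [-90.0, -0.0, -29.0]
contact_force: [0.6, 1.1, 0.0]
grip_width: 0.0438
```

Emit:
carry_out:
  rows:
    - [1,0,0,0,0,0,0]
    - [1,0,0,0,0,0,0]
    - [1,0,0,0,0,0,0]
    - [1,0,0,0,0,0,0]
    - [1,0,0,0,0,0,0]

```text
clock: 9.3
ee_pos: [0.6327, 0.1558, 0.0722]
tool_rot: [-90.0, -0.0, -29.0]
contact_force: [-0.0, -0.6, 3.0]
grip_width: 0.0244
```

Emit:
carry_out:
  rows:
    - [1,0,-0.04,0,0,0,0]
    - [1,0,-0.12,0,0,0,0]
    - [1,0,-0.16,0,0,0,0]
    - [1,0,-0.16,0,0,0,0]
    - [1,0,-0.12,0,0,-0.04,0]

```text
clock: 9.8
ee_pos: [0.633, 0.1561, 0.2563]
tool_rot: [-89.9, -0.1, -26.6]
contact_force: [1.5, 0.4, -1.7]
grip_width: 0.0241
```

Emit:
carry_out:
  rows:
    - [1,0.03,0,-0.1,0,0,0]
    - [1,0.045,0,-0.14,0,0,0]
    - [1,0.047,0,-0.15,0,0,0]
    - [1,0.047,0,-0.15,0,0,0]
    - [1,0.047,0,-0.15,0,0,0]

```text
clock: 10.3
ee_pos: [0.597, -0.06, 0.253]
tool_rot: [-90.0, -0.0, -26.6]
contact_force: [1.1, -0.7, -1.5]
grip_width: 0.0245
```

Emit:
carry_out:
  rows:
    - [1,0.047,0,-0.15,0,0,0]
    - [1,0.044,0,-0.14,0,0,0]
    - [1,0.03,0,-0.084,0,0,0]
    - [1,0,0,0,0,0,0]
    - [1,0,0,0,0,0,0]

```text
clock: 10.8
ee_pos: [0.5796, -0.1752, 0.2526]
tool_rot: [-90.0, -0.0, -26.7]
contact_force: [-0.4, 0.2, -1.3]
grip_width: 0.0243
```

Emit:
carry_out:
  rows:
    - [1,0,0,0,0,0,0]
    - [1,0,0,0,0,0,0]
    - [1,0,0,0,0,0,0]
    - [1,0,0,0,0,0,0]
    - [1,0,0,0,0,0,0]

```text
clock: 11.3
ee_pos: [0.58, -0.1745, 0.2521]
tool_rot: [-90.0, 0.0, -26.6]
contact_force: [0.2, 0.1, -1.2]
grip_width: 0.0242
```

Run:
```python
from rig import r,cams
from h import *
c=snap(cams,"wrist","w4");s=r.get_state();print(s["ee_pos"],s["tool_rot"])
im=cv2.imread("pics/w4.png");a=cv2.resize(im[90:360,220:430],(600,771),interpolation=cv2.INTER_CUBIC)
b=cv2.resize(im[90:300,240:410],(486,600),interpolation=cv2.INTER_CUBIC)
cv2.imwrite("pics/w4b.png",b)
print(proj(c,[s["ee_pos"]+[0,0,.02],[.533,-.152,.055]],True))
```

```text
[ 0.57993819 -0.17465099  0.25210935] [-8.99994531e+01  5.79676039e-04 -2.66225462e+01]
[[326.8980112  306.1755287 ]
 [325.13606192 135.74106638]]
```

View pics/w4b.png

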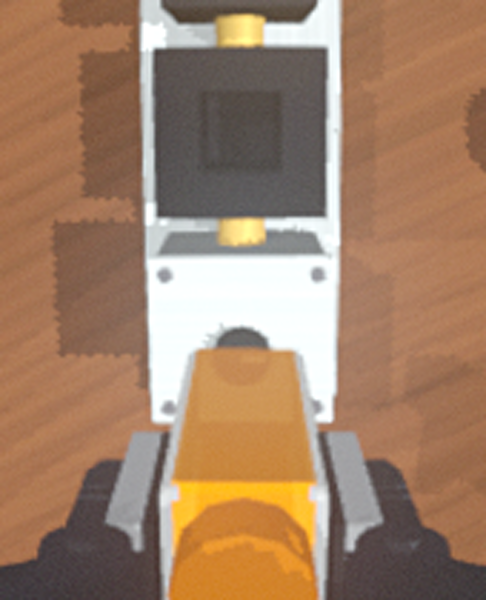

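Well centre is at about (324.5,136) in full-image pixels, against a prediction of (325.1,135.7). The cell hangs straight, with its bottom edge centred at about 326.4. Computing the offset with subpixel edges.

Run:
```python
from rig import r
from h import *
c=dict(np.load("pics/w4.npz"));im=c["color"].astype(float);g=cv2.GaussianBlur(cv2.imread("pics/w4.png",0).astype(float),(0,0),.8)
R=Ro.from_euler("xyz",[-90,0,-26.62],degrees=True);T=np.array([.57994,-.17465,.25211])
loc=lambda uv,z:R.inv().apply(unproj(c,uv,z,True)-T)*1000  # tool frame mm
def edge(line,lo,hi,sg):
    d=np.gradient(line);x=np.arange(lo,hi);w=np.clip(sg*d[lo:hi],0,None)**2;return (x*w).sum()/w.sum()
L=np.array([loc((edge(g[y],289,300,-1),y),.055)[[0,2]] for y in range(112,162,3)])
Rr=np.array([loc((edge(g[y],350,360,1),y),.055)[[0,2]] for y in range(112,162,3)])
for n,E in(("L",L),("R",Rr)):
    k=np.polyfit(E[:,0],E[:,1],1);print(n,"slope deg",np.degrees(np.arctan(k[0])),"mid z",E[:,1].mean(),"rms",np.std(E[:,1]-np.polyval(k,E[:,0])))
print("holder centre z",(L[:,1].mean()+Rr[:,1].mean())/2,"width",Rr[:,1].mean()-L[:,1].mean())
for lo,hi,a in((98,114,"top"),(158,174,"bot")):
    for xs in(range(300,316,3),range(334,350,3)):
        print(a,[round(loc((x,edge(g[:,x],lo,hi,-1 if a=="top" else 1)),.055)[0],1) for x in xs])
print("well y",[(round(loc((307+3*i,136),.055)[2],1)) for i in(0,)])
zb=T[2]-.0672;zt=T[2]+.0028
print("cell bottom corners",loc(np.array([192,350])/2.857+[240,90],zb),loc(np.array([302,350])/2.857+[240,90],zb))
print("cell top near corners",loc(np.array([160,482])/2.857+[240,90],zt),loc(np.array([328,482])/2.857+[240,90],zt))
```

```text
L slope deg 0.36306596516840417 mid z -32.97510049780523 rms 0.06278586231181907
R slope deg 0.04099734263712097 mid z 28.334767824636362 rms 0.10185154446404518
holder centre z -2.3201663365844336 width 61.30986832244159
top [np.float64(-82.5), np.float64(-82.4), np.float64(-82.4), np.float64(-82.4), np.float64(-82.4), np.float64(-82.5)]
top [np.float64(-82.8), np.float64(-82.8), np.float64(-82.7), np.float64(-82.7), np.float64(-82.7), np.float64(-82.7)]
bot [np.float64(-21.1), np.float64(-21.1), np.float64(-20.9), np.float64(-20.9), np.float64(-20.9), np.float64(-20.9)]
bot [np.float64(-21.2), np.float64(-21.2), np.float64(-21.5), np.float64(-21.6), np.float64(-21.6), np.float64(-21.6)]
well y [np.float64(-19.1)]
cell bottom corners [-10.46872663  67.2        -11.91164928] [-10.48406853  67.2         12.14510803]
cell top near corners [-11.74023083  -2.8        -12.6296663 ] [-11.75759718  -2.8         11.49270851]
```

Emit:
carry_out:
  rows:
    - [1,-0.06,0,-0.0073,0,-0.005,0]
    - [1,-0.07,0,0,0,0,0]
    - [1,-0.045,0,0,0,0,0]
    - [1,0,0.1,0,0,0,0]
    - [1,0,0.1,0,0,0,0]

```text
clock: 11.85
ee_pos: [0.5324, -0.1534, 0.1926]
tool_rot: [-90.0, -0.2, -26.3]
contact_force: [0.7, -0.1, -1.0]
grip_width: 0.0241
```

Emit:
carry_out:
  rows:
    - [1,0,0.1,0,0,0,0]
    - [1,0,0.08,0,0,0,0]
    - [1,0,0,0,0,0,0]
    - [1,0,0,0,0,0,0]
    - [1,0,0,0,0,0,0]

```text
clock: 12.35
ee_pos: [0.533, -0.1536, 0.1396]
tool_rot: [-90.0, -0.1, -26.3]
contact_force: [1.1, -0.0, -1.5]
grip_width: 0.0242
```

Run:
```python
from rig import r,cams
from h import *
c=snap(cams,"wrist","w5");s=r.get_state();print(s["ee_pos"],s["tool_rot"],s["contact_force"])
R=Ro.from_euler("xyz",[-90,0,-26.9],degrees=True)
T=np.array([.57994,-.17465,.25211])+Ro.from_euler("xyz",[-90,0,-26.62],degrees=True).apply([-.0525,0,-.0022]);print("want",T)
im=cv2.imread("pics/w5.png")
d=snap(cams,"side","s5");D=cv2.imread("pics/s5.png")
u,v=proj(d,[T[0],T[1],.08])[0].astype(int);print(u,v)
a=cv2.resize(im[150:330,225:425],(444,400),interpolation=cv2.INTER_CUBIC);b=cv2.resize(D[v-45:v+45,u-40:u+40],(355,400),interpolation=cv2.INTER_CUBIC)
cv2.imwrite("pics/m5.png",np.hstack([a,b]))
```

```text
[ 0.53296574 -0.15366592  0.1397195 ] [-89.96267546  -0.15092085 -26.34833038] [ 0.46689996 -0.46269636 -0.50236537]
want [ 0.53201935 -0.15309306  0.25211   ]
331 221
```

View pics/m5.png

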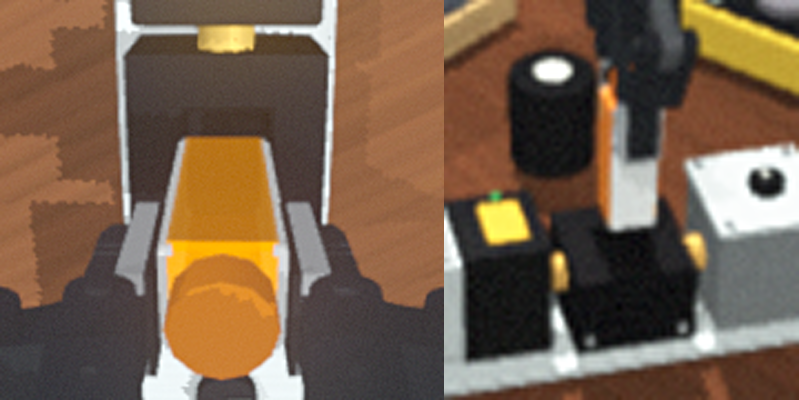

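Emit:
carry_out:
  rows:
    - [1,-0.0035,0.02,0,0,0,0]
    - [1,0,0.02,0,0,0,0]
    - [1,0,0.015,0,0,0,0]
    - [1,0,0.01,0,0,0,0]
    - [1,0,0,0,0,0,0]

```text
clock: 12.95
ee_pos: [0.5311, -0.1529, 0.1188]
tool_rot: [-90.0, 0.0, -26.3]
contact_force: [-1.5, 0.6, 5.3]
grip_width: 0.0242
```

Emit:
carry_out:
  rows:
    - [1,0,0.01,0,0,0,0]
    - [1,0,0.01,0,0,0,0]
    - [1,0,0.01,0,0,0,0]
    - [1,0,0,0,0,0,0]
    - [1,0,0,0,0,0,0]

```text
clock: 13.45
ee_pos: [0.5318, -0.1527, 0.1093]
tool_rot: [-89.9, -0.1, -26.3]
contact_force: [5.3, 1.0, -5.1]
grip_width: 0.0242
```

Emit:
carry_out:
  rows:
    - [1,0.0015,0.015,0,0,0,0]
    - [1,0,0.015,0,0,0,0]
    - [1,0,0.01,0,0,0,0]
    - [1,0,0,0,0,0,0]
    - [1,0,0,0,0,0,0]

```text
clock: 13.95
ee_pos: [0.5318, -0.1527, 0.097]
tool_rot: [-90.0, -0.0, -26.3]
contact_force: [6.2, 4.0, -5.0]
grip_width: 0.0242
```

Emit:
carry_out:
  rows:
    - [1,0.0015,0.01,0.0015,0,0,0]
    - [1,0,0.01,0,0,0,0]
    - [1,0,0.007,0,0,0,0]
    - [1,0,0,0,0,0,0]
    - [1,0,0,0,0,0,0]

```text
clock: 14.45
ee_pos: [0.5319, -0.1527, 0.0889]
tool_rot: [-90.0, 0.0, -26.3]
contact_force: [5.4, 3.7, -4.9]
grip_width: 0.0241
```

Emit:
carry_out:
  rows:
    - [1,0.001,0.004,0.001,0,0,0]
    - [1,0,0.003,0,0,0,0]
    - [1,0,0.003,0,0,0,0]
    - [1,0,0,0,0,0,0]
    - [1,0,0,0,0,0,0]

```text
clock: 14.95
ee_pos: [0.5322, -0.1527, 0.0869]
tool_rot: [-90.0, 0.0, -26.3]
contact_force: [0.4, 4.6, 7.2]
grip_width: 0.0242
```

Force rises to +7 N at z=0.0869, and 0.0872 was expected for a seated cell. Releasing.

Emit:
carry_out:
  rows:
    - [0.2,0,0,0,0,0,0]
    - [-1,0,0,0,0,0,0]
    - [-1,0,0,0,0,0,0]
    - [-1,0,-0.05,0,0,0,0]
    - [-1,0,-0.12,0,0,0,0]

```text
clock: 15.45
ee_pos: [0.53, -0.153, 0.1353]
tool_rot: [-90.1, 0.3, -26.4]
contact_force: [0.0, -0.4, 0.4]
grip_width: 0.0853
```

Emit:
carry_out:
  rows:
    - [-1,0,-0.14,0,0,0,0]
    - [-1,0,-0.14,0,0,0,0]
    - [-1,0,-0.1,0,0,0,0]
    - [-1,0.004,0,0.12,0,0,0]
    - [-1,0.004,0,0.14,0,0,0]

```text
clock: 15.95
ee_pos: [0.5693, -0.0859, 0.2528]
tool_rot: [-90.0, -0.1, -26.6]
contact_force: [0.8, -0.1, -0.4]
grip_width: 0.0853
```

Emit:
carry_out:
  rows:
    - [-1,0,0,0.14,0,0,0]
    - [-1,0,0,0.12,0,0,0]
    - [-1,0,0,0,0,0,0]
    - [-1,0,0,0,0,0,0]
    - [-1,0,0,0,0,0,0]

```text
clock: 16.45
ee_pos: [0.6032, -0.0158, 0.2512]
tool_rot: [-90.1, 0.0, -26.4]
contact_force: [-1.5, 0.5, -0.1]
grip_width: 0.0858
```

Run:
```python
from rig import r,cams
from h import *
c=snap(cams,"wrist","w6");d=snap(cams,"side","s6");s=r.get_state();print(s["ee_pos"],s["tool_rot"],s["grip_width"])
print(cmd(s,[.6039,-.0129,.049]))
pr=proj(c,[[.6039,-.0129,.058],[.532,-.1527,.102]],True);print(pr)
im=cv2.imread("pics/w6.png");D=cv2.imread("pics/s6.png");u,v=proj(d,[.532,-.1527,.08])[0].astype(int)
a=cv2.resize(im,(640,400));b=cv2.resize(D[v-45:v+45,u-45:u+45],(400,400),interpolation=cv2.INTER_CUBIC)
cv2.imwrite("pics/m6.png",np.hstack([a[:,60:460],b]))
```

```text
[ 0.60331187 -0.01595622  0.25143141] [-9.00557315e+01 -2.49852304e-03 -2.64821490e+01] 0.08557098092078314
(array([-0.0028,  0.6748,  0.0106]), array([0., 0., 0.]))
[[329.15814966 186.19702793]
 [167.60693534 194.90390106]]
```

View pics/m6.png

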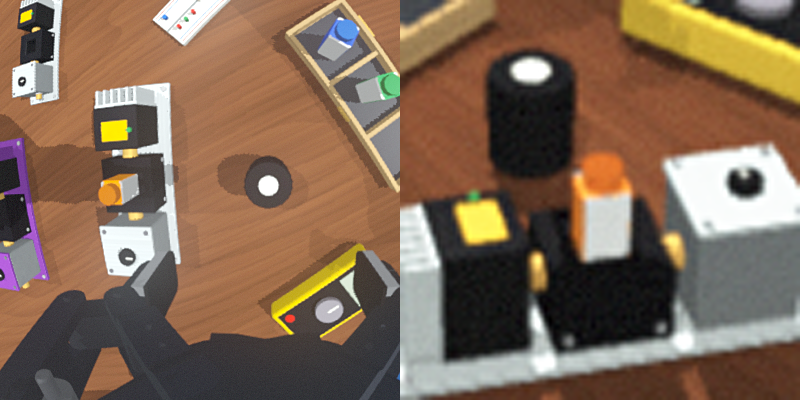

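Amber sits square in the holder, with frosted white sides on y and tinted faces towards lamp and detector. The cover dot matches prediction, so I'm fetching the cover.

Emit:
carry_out:
  rows:
    - [-1,-0.003,0.08,0.0105,0,0,0]
    - [-1,0,0.15,0,0,0,0]
    - [-1,0,0.16,0,0,0,0]
    - [-1,0,0.15,0,0,0,0]
    - [-1,0,0.09,0,0,0,0]

```text
clock: 17.05
ee_pos: [0.6023, -0.0126, 0.0594]
tool_rot: [-90.1, 0.2, -26.5]
contact_force: [-1.1, 0.5, 0.6]
grip_width: 0.0854
```

Emit:
carry_out:
  rows:
    - [-1,0,0.045,0,0,0,0]
    - [-1,0,0,0,0,0,0]
    - [-1,0,0,0,0,0,0]
    - [0,0,0,0,0,0,0]
    - [1,0,0,0,0,0,0]
  squeeze: 30

```text
clock: 17.55
ee_pos: [0.6054, -0.0109, 0.0507]
tool_rot: [-89.9, -0.1, -26.4]
contact_force: [0.4, 0.6, -0.0]
grip_width: 0.0588
```

Emit:
carry_out:
  rows:
    - [1,0,0,0,0,0,0]
    - [1,0,0,0,0,0,0]
    - [1,0,0,0,0,0,0]
    - [1,0,0,0,0,0,0]
    - [1,0,0,0,0,0,0]

```text
clock: 18.05
ee_pos: [0.6052, -0.0109, 0.0506]
tool_rot: [-89.9, -0.1, -26.3]
contact_force: [-1.5, -0.2, 8.2]
grip_width: 0.0489
```

Emit:
carry_out:
  rows:
    - [1,0,-0.04,0,0,0,0]
    - [1,0,-0.1,0,0,0,0]
    - [1,0,-0.14,0,0,0,0]
    - [1,0,-0.13,0,0,0,0]
    - [1,0,-0.06,0,0,0,0]

```text
clock: 18.55
ee_pos: [0.6059, -0.0106, 0.195]
tool_rot: [-89.8, -0.3, -26.3]
contact_force: [0.7, 0.2, -0.6]
grip_width: 0.0491
```

Emit:
carry_out:
  rows:
    - [1,0,0,-0.08,0,0,0]
    - [1,0,0,-0.13,0,0,0]
    - [1,-0.002,0,-0.14,0,0,0]
    - [1,0,0,-0.12,0,0,0]
    - [1,0,0,-0.062,0,0,0]

```text
clock: 19.05
ee_pos: [0.5311, -0.1573, 0.191]
tool_rot: [-90.1, -0.0, -26.6]
contact_force: [-0.2, 0.1, -1.2]
grip_width: 0.0487
```

Emit:
carry_out:
  rows:
    - [1,0,0,0,0,0,0]
    - [1,0,0,0,0,0,0]
    - [1,0,0,0,0,0,0]
    - [1,0,0,0,0,0,0]
    - [1,0,0,0,0,0,0]

```text
clock: 19.55
ee_pos: [0.5334, -0.1526, 0.19]
tool_rot: [-90.0, 0.0, -26.2]
contact_force: [-0.7, -0.8, 0.6]
grip_width: 0.0492
```

Run:
```python
from rig import r,cams
from h import *
s=r.get_state();print(s["ee_pos"],s["tool_rot"],cmd(s,[.534,-.1537,.1056]))
D=[]
for n in("side","scene"):
    d=snap(cams,n,n+"7");I=cv2.imread(f"pics/{n}7.png");u,v=proj(d,[.532,-.1527,.1])[0].astype(int)
    D.append(cv2.resize(I[v-45:v+45,u-45:u+45],(400,400),interpolation=cv2.INTER_CUBIC))
cv2.imwrite("pics/m7.png",np.hstack(D))
```

```text
[ 0.53335488 -0.15264566  0.190039  ] [-8.99823270e+01  3.33707817e-03 -2.62488608e+01] (array([ 0.0035,  0.2815, -0.0023]), array([0., 0., 0.]))
```

View pics/m7.png

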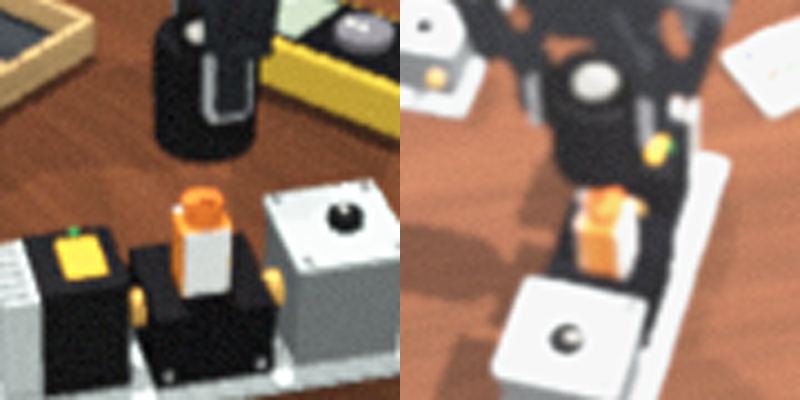

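Emit:
carry_out:
  rows:
    - [1,0.0035,0.03,-0.0023,0,0,0]
    - [1,0,0.05,0,0,0,0]
    - [1,0,0.05,0,0,0,0]
    - [1,0,0.03,0,0,0,0]
    - [1,0,0,0,0,0,0]

```text
clock: 20.15
ee_pos: [0.5327, -0.1546, 0.1404]
tool_rot: [-90.0, 0.2, -26.3]
contact_force: [-0.9, -0.2, 0.3]
grip_width: 0.0489
```

Emit:
carry_out:
  rows:
    - [1,0,0.03,0,0,0,0]
    - [1,0,0.03,0,0,0,0]
    - [1,0,0.02,0,0,0,0]
    - [1,0,0.015,0,0,0,0]
    - [1,0,0,0,0,0,0]

```text
clock: 20.65
ee_pos: [0.5332, -0.1547, 0.1128]
tool_rot: [-90.0, 0.1, -26.3]
contact_force: [1.2, -0.8, -0.4]
grip_width: 0.0491
```

Free passage over the cell, about 7 mm to go.

Emit:
carry_out:
  rows:
    - [1,0,0.008,0,0,0,0]
    - [1,0,0.007,0,0,0,0]
    - [1,0,0.005,0,0,0,0]
    - [1,0,0.003,0,0,0,0]
    - [1,0,0,0,0,0,0]

```text
clock: 21.15
ee_pos: [0.5336, -0.1547, 0.1066]
tool_rot: [-90.0, 0.0, -26.3]
contact_force: [0.1, -0.6, -0.0]
grip_width: 0.0489
```

Emit:
carry_out:
  rows:
    - [1,0,0.004,0,0,0,0]
    - [1,0,0.003,0,0,0,0]
    - [1,0,0.002,0,0,0,0]
    - [1,0,0,0,0,0,0]
    - [1,0,0,0,0,0,0]

```text
clock: 21.65
ee_pos: [0.5338, -0.1548, 0.1055]
tool_rot: [-90.0, -0.1, -26.3]
contact_force: [-6.2, 0.4, 17.8]
grip_width: 0.049
```

Emit:
carry_out:
  rows:
    - [1,0,-0.002,0,0,0,0]
    - [-1,0,0,0,0,0,0]
    - [-1,0,0,0,0,0,0]
    - [-1,0,0,0,0,0,0]
    - [-1,0,-0.05,0,0,0,0]

```text
clock: 22.15
ee_pos: [0.5324, -0.1545, 0.1179]
tool_rot: [-90.0, 0.2, -26.3]
contact_force: [0.3, -0.9, -0.2]
grip_width: 0.0856
```

Emit:
carry_out:
  rows:
    - [-1,0,-0.12,0,0,0,0]
    - [-1,0,-0.15,0,0,0,0]
    - [-1,0,-0.15,0,0,0,0]
    - [-1,0.1,-0.05,0,0,0,0]
    - [-1,0.1,0,0,0,0,0]

```text
clock: 22.65
ee_pos: [0.5894, -0.1818, 0.2645]
tool_rot: [-89.9, -0.4, -26.3]
contact_force: [0.6, -0.2, 0.3]
grip_width: 0.0853
```

Emit:
carry_out:
  rows:
    - [-1,0,0,0,0,0,0]
    - [-1,0,0,0,0,0,0]
    - [-1,0,0,0,0,0,0]
    - [-1,0,0,0,0,0,0]
    - [-1,0,0,0,0,0,0]

```text
clock: 23.15
ee_pos: [0.5869, -0.1811, 0.2605]
tool_rot: [-90.0, 0.0, -26.3]
contact_force: [-0.1, -0.9, -0.4]
grip_width: 0.0854
```

Run:
```python
from rig import r,cams
from h import *
s=r.get_state();print(s["ee_pos"],s["grip_width"],s["contact_force"])
d=snap(cams,"side","side8");c=snap(cams,"wrist","w8");print(proj(c,[.5327,-.153,.113],True))
I=cv2.imread("pics/side8.png");u,v=proj(d,[.532,-.1527,.08])[0].astype(int)
A=cv2.resize(I[v-45:v+45,u-45:u+45],(400,400),interpolation=cv2.INTER_CUBIC);B=cv2.resize(cv2.imread("pics/w8.png"),(640,400))[:,180:580]
cv2.imwrite("pics/m8.png",np.hstack([A,B]))
```

```text
[ 0.58688915 -0.18107079  0.26051868] 0.08536083448900353 [-0.07875351 -0.91997965 -0.44903594]
[[327.52539546 127.7661288 ]]
```

View pics/m8.png

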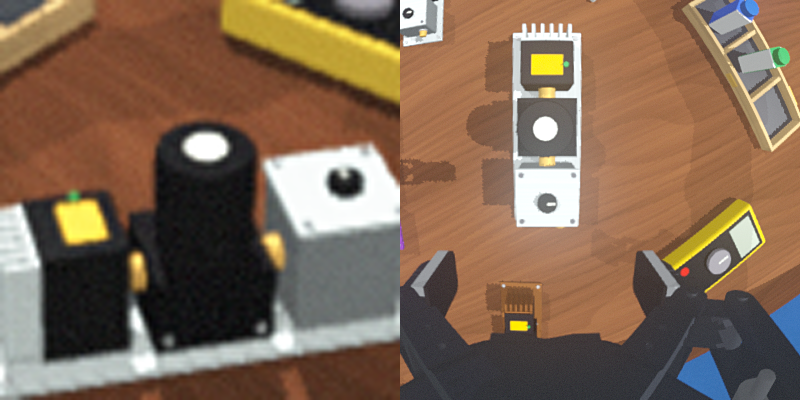

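The cover stands upright and flat on the holder, centred at wrist pixel (325,128) against a predicted (327.5,128). The other standards are still in the case, so I'm handing in.

```bash
python3 -c "
from rig import r
print(r.job_done())"
```

```text
the job is handed in; nothing more can be done
None
```

The amber standard is in the photometer's cell holder with the cover back over it, and I have handed the job in; no verdict was reported. I used about 23 s of the 72 s allowed.

I lifted the cover off the larger grey photometer and stood it on the bench. I then gripped the amber standard by its frosted sides, lowered it into the well with its clear faces along the light path, released it and put the cover back.

**Standard:** it stopped on the well floor at TCP height 86.9 mm, where 87.2 mm was expected. The pictures showed a frosted side to the free side and the tinted face toward the lamp.

**Cover:** it seated at TCP height 105.5 mm, where 105.6 mm was expected. The last pictures show it upright on the holder, within about 2.5 pixels (roughly 2 mm) of where I predicted, which matches the known wrist-camera bias.

**Surroundings:** the green and blue standards and the multimeter look untouched. The breadboard was not in view in the last picture; the last one showing it was after the amber standard was seated. The arm never went near it afterwards.

**Forces:** the highest contact reading was about 18 N, when the cover touched down. Sideways forces of 4–6 N showed while the standard slid into the well, and I eased them with small shifts of the arm.

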